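# Peel the sticky cover tray off its stack and hold it out over the mat

## Task

The blue tray sticks to the stack of white trays it is nested in: peel it off by the upright tab at its corner, raising that corner first while the opposite corner still rests on the stack, and leave the white stack standing on the bench where it is and the petri dish, timer and dropper bottle undisturbed. Carry the blue tray over to the green mat and present it there: finish while still holding it in the gripper, still and level, open side up, centred over the mat, with the middle of the tray about 15 cm above the mat.

Things in the scene. Friction and masses are not known exactly. Their poses are not given: they have to be found in the camera images.
- cover_tab (a point): grip point of the blue tray's upright tab, 24 mm above the rim and 12 mm below the tab's top. Axes are the tray's: x along its long side, y along the short, z up. The tab (24 mm long, 8 mm thick) stands on a round ear (radius 16 mm) at corner (-69, -53) mm from the tray's middle, its length along (-0.793, -0.610, 0); the two faces to pinch look along +-(0.610, -0.793, 0). Room on both sides.
- cover_mid (a point): centre of the blue tray, half-way up (36.5 mm below cover_tab's height); axes as cover_tab. 130 x 100 mm over the rim, 25 mm high, 50 g, sloping sides, floor 92 x 62 mm. It sticks at four rubber pads inside its rim, (+-60, +-32) mm from the middle: each holds with 1 to 2 N and lets go once raised 5 mm.
- cover_far (a point): foot of the blue tray's rim at the corner opposite the tab, (62, 47) mm from the middle, 17 mm above the tray's underside; axes as cover_tab. The tray pivots about this corner as the tab is raised. While nested it is level with the top of the white stack.
- cover: the whole blue tray with its tab; origin at the centre of its underside, axes as for cover_tab
- stack: four nested white trays under the blue one, with a grey base frame, all one loose piece of about 0.9 kg, 49 mm high, 130 x 100 mm; origin at the centre of its underside, on the bench; axes as the blue tray's while nested (whose underside is then 32 mm above this origin)
- mat_mid (a point): the middle of the top of the green square mat with a white border line, 120 x 120 mm, 2 mm thick, lying fixed on the bench. Shelving with boards overhead rises over the back of the bench from about x = 0.6 m: swing the arm across in front of it, close to the base
- petri: petri dish, 63 mm across, 16 mm high, origin under its centre; to be left alone
- timer: small white lab timer, 66 x 66 x 19 mm, origin under its centre; to be left alone
- dropper: white dropper bottle with a blue cap, 24 mm across, 68 mm high, origin under its centre; to be left alone

How it is judged:
On the way, in this order (a step that is already met when the one before it is completed fails the run):
1. the tab corner of the blue tray has been raised by more than 15 mm while the opposite corner still rests on the stack (within 6 mm) (z of cover_tab in the frame of stack above 0.096 m and z of cover_far in the frame of stack below 0.055 m), for 0.1 s.
2. the blue tray has come away: it is in the fingers and its last corner is more than 30 mm above the stack (z of cover_far in the frame of stack above 0.079 m and contact force between the fingers and cover above 0.5 N), for 0.2 s.
At the end, for the whole second after the job is handed in: Blue tray in the fingers, off the stack, still, level within 0.2 rad, open side up, centre within 45 mm of the mat's middle and 100 to 220 mm above the bench; white stack flat on the bench within 40 mm of its start, petri dish, timer and dropper bottle upright within 30 mm of theirs (contact force between the fingers and cover above 0.5 N and contact force between cover and stack below 0.05 N and horizontal distance between cover_mid and mat_mid below 0.045 m and height (world z) of cover_mid between 0.1 and 0.22 m and angle between each of cover_mid, petri, timer, dropper's own z axis and vertical below 0.2 rad and linear speed of cover below 0.03 m/s and angular speed of cover below 0.2 rad/s and height (world z) of stack below 0.006 m and angle between stack's own z axis and vertical below 0.05 rad and distance of stack from where it was at the start of the episode below 0.04 m and distance of each of petri, timer, dropper from where it was at the start of the episode below 0.03 m); the arm keeps its last pose, push and grip.
It fails at once if the white stack is lifted off the bench by more than 12 mm or tipped by more than 0.12 rad (height (world z) of stack above 0.012 m or angle between stack's own z axis and vertical above 0.12 rad).
It fails at once if the petri dish is moved by more than 30 mm (distance of petri from where it was at the start of the episode above 0.03 m).
It fails at once if the lab timer is moved by more than 30 mm (distance of timer from where it was at the start of the episode above 0.03 m).
It fails at once if the dropper bottle is moved by more than 30 mm (distance of dropper from where it was at the start of the episode above 0.03 m).
It also fails if it takes over 51 s, if anything falls off the work surface, if the arm or the gripper's body presses on something with over 40 N, if the wrist force passes 120 N, or if a joint passes its speed limit or range.

## Robot

A 6-joint arm with a two-finger parallel gripper is mounted at the origin on a cart in front of the work surface, level with it; the furniture and walls round the work are solid. World frame = base frame: x ahead of the robot, y to its left, z up, the work surface at z = 0. Lengths are in m, angles in rad, forces in N, time in s.
With the tool pointing down it reaches from about 0.375 to 0.9 m from the base axis. Payload 3.1 kg.
Tool frame: the origin (TCP) lies midway between the tips of the shut fingers; the grasp point (between the pads) lies 19 mm behind it; x points along the fingers, y is the direction in which the jaws open and shut, and the axes are right-handed (so a half turn about x gives the same grasp; the last joint's range is limited). The gripper opens to 85 mm and grips with 20 to 120 N. Pads are 22 mm wide; open, the fingers measure 114 mm over their backs; the gripper's body (76 mm by 85 mm) begins 54 mm behind the grasp point. The pads swing forward as they close: fully open they stand 13 mm farther back than shut.
Start: joints at [1.091, 0.527, 1.433, -0, 1.181, -0.178], TCP at [0.185, 0.597, 0.231] pointing down, gripper open.
Joint ranges: [-3.08, 3.08], [-0.75, 2.2], [0.22, 2.44], [-1.43, 4.57], [0, 2.65], [-2.85, 2.85]. Speed limits (rad/s): [2.79, 2.79, 3.14, 3.14, 3.14, 3.14].

## Interface

Orientations are given as a rotation vector (axis times angle).
In Python, from rig import arm, viewer, workorder gives the robot as it stands.
- The arm moves only by the tool drive_tool, never from a script. Its argument "commands" is a list of rows, each a list of 2 entries, a list of its own where there are three numbers: the shift along the tool's x, y, z in m, then the turn about the tool's x in rad. A call has 1 to 8 rows; each row shifts and turns the commanded pose from where the row before left it, along the tool's axes as they then stand; what a row does not reach is not made up. A row lasts 1/12 s, in which the tool goes at most 41.7 mm and 7.16 degrees, less where a joint would pass 70% of its speed; a pose out of reach is approached as far as the arm can. A call is refused whole if a number of a shift passes 0.0417 or a number of a turn 0.125, either way. A call with a gripper value outside its range is refused whole. "grip" is the opening, from 0 (shut) to 1 (fully open), set as the call begins (left out, the last holds). The fingers move at their own pace and stop on an object; "force" is the grip in N (left out, the last holds). Time passes only in rows, so rows that do not move let the fingers close. It gives the time, the measured TCP pose, the force and the opening at its end, in the units of the state.
- arm.get_obs(): the state, without advancing time (a new reading comes with each control period).
- viewer.grab_frame(name): name is "scene" or "top" or "wrist"; returns the picture (384x512x3 uint8, red, green, blue); there is no depth.
- viewer.calibration(name): a dict with "vfov" (degrees; the focal length in pixels is half the picture's height over the tangent of half this angle, whatever the lens; pixels are square), "cx", "cy" (the principal point, pixels), "k1" (the pictures are not rectified: a ray, as slopes to the right and down, at radius r is drawn at 1 + k1 r^2 times it, then the intrinsics apply), "eye" and "rotation" of the camera in the world. Camera axes: x right, y down, z forward; pixel columns grow to the right and rows downward; lengths in m; the calibration is good to about 2 mm. A picture is of the moment at which its call begins: read the wrist's pose just before it. calibration takes no time and is no camera call; for the wrist camera it gives the pose at the moment of the call.
- workorder.finish_job(): hands the job in, once; it reports no verdict.
The state is a dict: "time": time; "joints": joint angles; "qvel": joint speeds; "tau": joint torques, N m; "tool_pos": TCP position; "tcp_rot": TCP orientation; "ft_force": force on the tool from outside, world axes, zero at the start; "ft_torque": the same for the moment, N m; "opening": finger opening in m.
Only numpy, scipy, OpenCV 4.12 (cv2) and the standard library are available. Lean on these libraries where they do the work, as an engineer would, in place of code of your own. Each camera call takes 0.05 s, during which the arm holds its last target.

## Working session

There is one attempt and no reset: what is moved stays moved. The work goes in short steps, Python scripts to look and compute and a tool call to move; the robot and the scene stay as the last step left them, time stands still between calls to the robot, and variables do not carry over. Pictures are saved under pics/ and viewed, and the job is handed in when it is done.

Besides the shell and the picture viewer there is one more tool, called as name(argument=value, ...) on one line, values as JSON. drive_tool: Moves the arm, as the interface text tells. Its arguments: {"type":"object","properties":{"commands":{"type":"array","items":{"type":"array"}},"grip":{"type":"number"},"force":{"type":"number"}},"required":["commands"]}

```bash
mkdir -p pics; ls; cat > h.py <<'E'
import numpy as np,cv2
from rig import arm,viewer,workorder
def save(name,fn):
    c=viewer.calibration(name);im=viewer.grab_frame(name);cv2.imwrite('pics/'+fn,im[:,:,::-1]);return im,c
def ray(c,u,v):
    f=192/np.tan(np.radians(c['vfov'])/2)
    xd=np.array([(u-c['cx'])/f,(v-c['cy'])/f]);x=xd.copy()
    for _ in range(30): x=xd/(1+c['k1']*(x@x))
    d=np.array(c['rotation'])@np.array([x[0],x[1],1.]);return np.array(c['eye']),d
def onz(c,u,v,z):
    e,d=ray(c,u,v);return e+d*(z-e[2])/d[2]
def proj(c,p):
    f=192/np.tan(np.radians(c['vfov'])/2)
    q=np.array(c['rotation']).T@(np.array(p)-np.array(c['eye']));x=q[:2]/q[2];x=x*(1+c['k1']*(x@x));return x*f+[c['cx'],c['cy']]
E
python3 - <<'E'
from h import *
print(arm.get_obs())
for n in ['scene','top','wrist']:
    im,c=save(n,n+'0.png');print(n,c)
    cv2.imwrite('pics/%s0b.png'%n,cv2.resize(im[:,:,::-1],(800,600),interpolation=cv2.INTER_CUBIC))
E
```

```text
pics
{'time': 0.0, 'joints': array([ 1.09152520e+00,  5.28462339e-01,  1.43393106e+00,  1.87095307e-05,
        1.18139936e+00, -1.78506808e-01]), 'qvel': array([ 0.00053162, -0.00053354,  0.00133118, -0.00064201, -0.00149293,
       -0.00029991]), 'tau': array([ 1.29383985e-03, -4.42345011e+01, -1.78029674e+01, -2.65976942e-04,
        8.19663604e-03, -4.64935269e-06]), 'tool_pos': array([0.18478507, 0.59629429, 0.23032683]), 'tcp_rot': array([ 0.23445169,  1.55860236, -0.23772403]), 'ft_force': array([ 0.13759723, -0.43282981,  0.42232874]), 'ft_torque': array([0.00489092, 0.04350226, 0.01206286]), 'opening': 0.08534997591293222}
scene {'vfov': 44.31989986213333, 'cx': 258.8929573179403, 'cy': 189.45011294979525, 'k1': -0.045153683185887236, 'eye': array([-0.01856863, -0.98204037,  0.82098691]), 'rotation': array([-2.14591494,  0.55727368, -0.30482529])}
top {'vfov': 48.09518370084537, 'cx': 261.8026291422939, 'cy': 188.45058860324676, 'k1': -0.14522483495382574, 'eye': array([ 0.42014496, -0.0634867 ,  1.21026114]), 'rotation': array([-2.20763431,  2.19340237, -0.08377716])}
wrist {'vfov': 60.678579269523695, 'cx': 265.2583807558592, 'cy': 190.13394895418085, 'k1': -0.07954229110648338, 'eye': array([0.10787668, 0.62076546, 0.37278956]), 'rotation': array([2.31093044, 1.70315073, 0.27309427])}
```

```bash
sed -i "s/np.array(c\['rotation'\])/cv2.Rodrigues(np.array(c['rotation']))[0]/" h.py; cat h.py | grep Rodr
```

```text
d=cv2.Rodrigues(np.array(c['rotation']))[0]@np.array([x[0],x[1],1.]);return np.array(c['eye']),d
    q=cv2.Rodrigues(np.array(c['rotation']))[0].T@(np.array(p)-np.array(c['eye']));x=q[:2]/q[2];x=x*(1+c['k1']*(x@x));return x*f+[c['cx'],c['cy']]
```

View pics/scene0b.png

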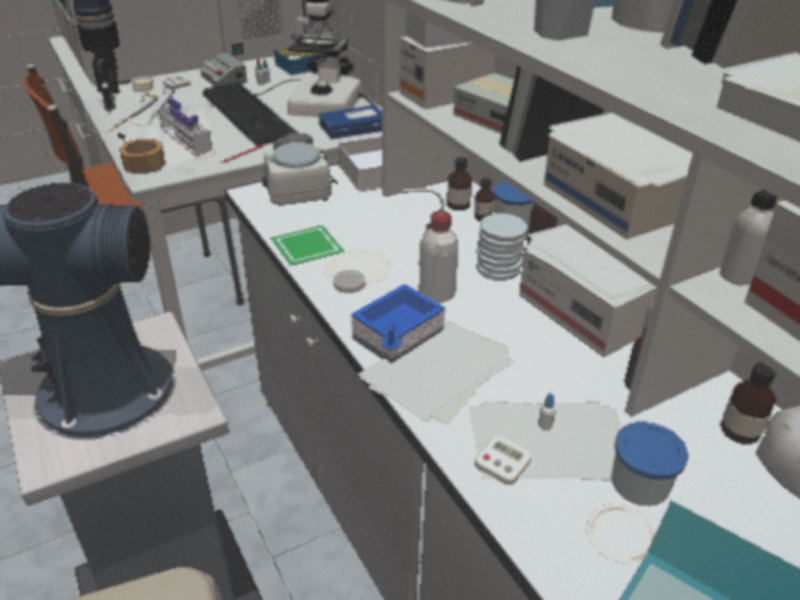

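View pics/top0b.png

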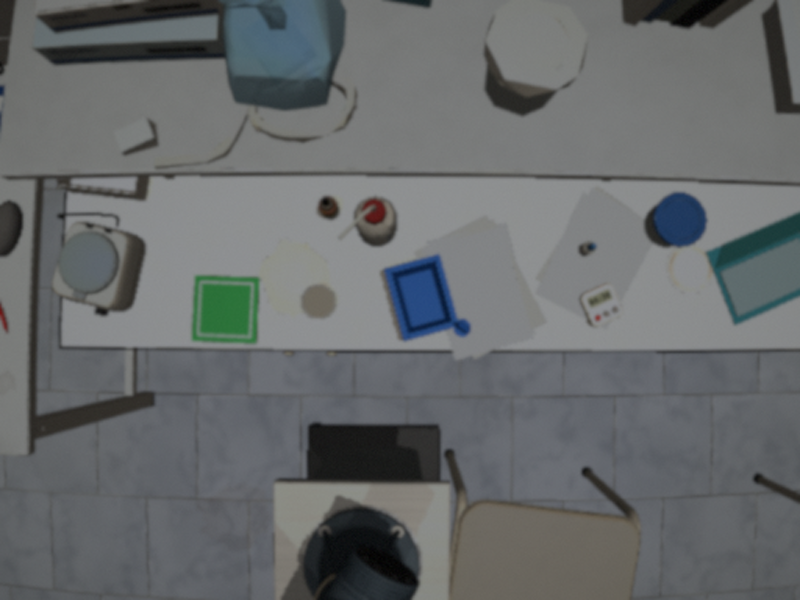

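View pics/wrist0b.png

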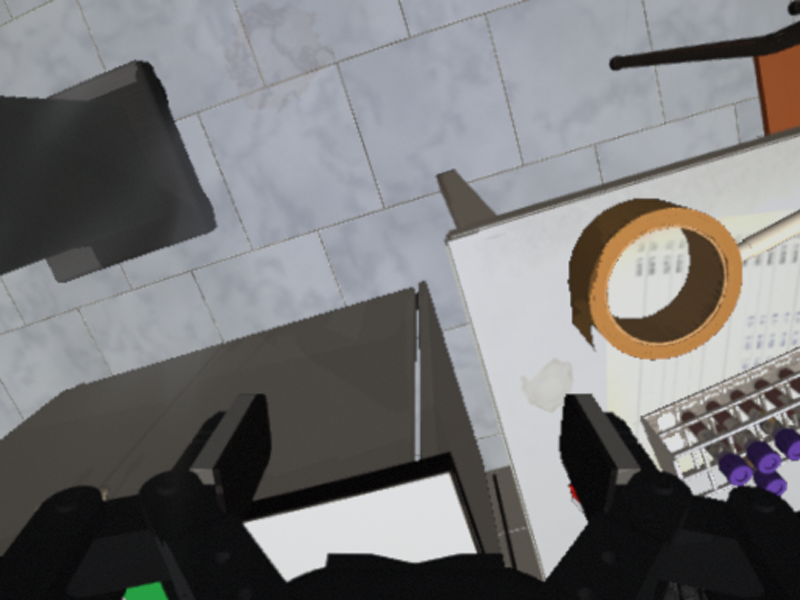

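```bash
python3 - <<'E'
import cv2
t=cv2.imread('pics/top0.png')
# crop cols 240-310, rows 155-230
a=cv2.resize(t[150:240,230:350],(800,600),interpolation=cv2.INTER_CUBIC);cv2.imwrite('pics/tc.png',a)
b=cv2.resize(t[165:225,115:235],(800,400),interpolation=cv2.INTER_CUBIC);cv2.imwrite('pics/tm.png',b)
s=cv2.imread('pics/scene0.png')
b=cv2.resize(s[170:245,210:310],(800,600),interpolation=cv2.INTER_CUBIC);cv2.imwrite('pics/sc.png',b)
E
```

```text
(no output)
```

View pics/tc.png

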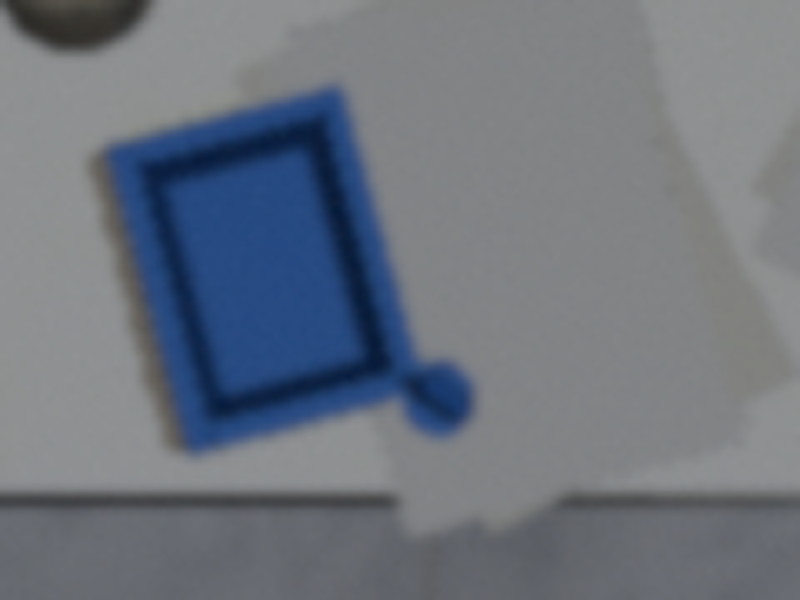

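View pics/tm.png

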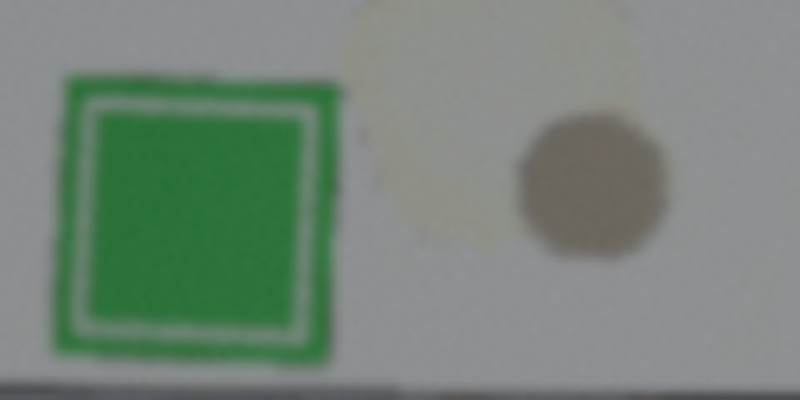

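View pics/sc.png

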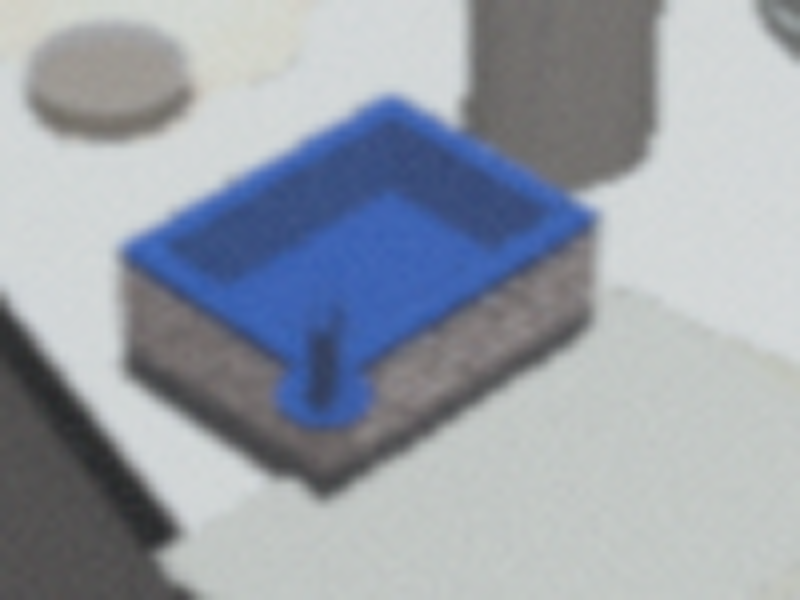

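```bash
python3 - <<'E'
from h import *
c=viewer.calibration('top')
k=6.6667
P=lambda u,v,r0=150,c0=230:(c0+(u+.5)/k-.5,r0+(v+.5)/k-.5)
W=[]
for u,v in [(107,150),(340,88),(192,453),(438,398)]:
    w=onz(c,*P(u,v),0.057);W.append(w[:2]);print(w)
M=np.array([[65,50],[65,-50],[-65,50],[-69,-53]])/1e3
W=np.array(W);mm=M.mean(0);wm=W.mean(0)
H=(M-mm).T@(W-wm);th=np.arctan2(H[0,1]-H[1,0],H[0,0]+H[1,1]);R=np.array([[np.cos(th),-np.sin(th)],[np.sin(th),np.cos(th)]])
t=wm-R@mm;print('th',th,'c',t,'res',W-(M@R.T+t))
print('tab',R@M[3]+t,'face normal',R@[.610,-.793],'tablen',R@[-.793,-.61])
m=[onz(c,*P(u,v,165,115),.002) for u,v in [(68,75),(340,85),(328,362),(53,352)]]
print('mat',m,np.mean(m,0))
print('petri',onz(c,*P(595,185,165,115),.016))
for u,v in [(376,210),(328,207)]: print(onz(c,u*.64,v*.64,.1))
# consistency with scene
s=viewer.calibration('scene');t3=R@M[3]+t
for z in(.057,.081,.093): print(proj(s,[*t3,z]),((proj(s,[*t3,z])-[210,170])*8))
for q in M: print((proj(s,[*(R@q+t),.057])-[210,170])*8)
E
```

```text
[ 0.53121517 -0.04019337  0.057     ]
[ 0.55715385 -0.1342466   0.057     ]
[ 0.4093864  -0.07527618  0.057     ]
[ 0.43201454 -0.17419748  0.057     ]
th 0.2771551055108241 c [ 0.48319911 -0.10498341] res [[-0.00082238 -0.00108718]
 [-0.00224573  0.00104337]
 [ 0.00238776 -0.00059933]
 [ 0.00068035  0.00064314]]
tab [ 0.43133419 -0.17484062] face normal [ 0.80370203 -0.59582887] tablen [-0.59582887 -0.80370203]
mat [array([0.52385036, 0.30518951, 0.002     ]), array([0.52019795, 0.1873168 , 0.002     ]), array([0.40291517, 0.19038961, 0.002     ]), array([0.40578247, 0.30904498, 0.002     ])] [0.46318649 0.24798522 0.002     ]
petri [0.47786222 0.07641305 0.016     ]
[ 0.62573716 -0.02716732  0.1       ]
[0.63032847 0.05314246 0.1       ]
[251.33024011 218.3035052 ] [330.64192088 386.42804164]
[251.39044786 210.91861604] [331.12358291 327.34892833]
[251.42116173 207.15901344] [331.3692938  297.27210749]
[395.06197906  84.11378219]
[605.76197004 205.69209006]
[121.7320637  240.00560901]
[330.64192088 386.42804164]
```

```bash
cat >> h.py <<'E'
def pose():
    o=arm.get_obs();R=cv2.Rodrigues(np.array(o['tcp_rot']))[0];return o,np.array(o['tool_pos']),R
def plan(target,ydir=None):
    o,p,R=pose();print('t',o['time'],'p',p,'y',R[:,1],'z',R[:,2],'x',R[:,0],'q',np.round(o['joints'],3))
    print('tool shift',R.T@(np.array(target)-p))
    if ydir is not None:
        y=np.array([*ydir,0]);a=np.arctan2(y@R[:,2],y@R[:,1]);print('turn',a,'or',a-np.sign(a)*np.pi)
E
python3 - <<'E'
from h import *
plan([.431,-.175,.2],[.804,-.596])
plan([.43,.30,.231])
E
```

```text
t 0.15 p [0.18489095 0.59645204 0.23055623] y [ 0.29629101  0.95509633 -0.0016229 ] z [ 9.55097404e-01 -2.96291848e-01 -2.98982782e-04] x [-7.66408101e-04 -1.46143749e-03 -9.99998638e-01] q [ 1.091  0.528  1.434  0.     1.181 -0.178]
tool shift [ 0.03149499 -0.66384153  0.4636422 ]
turn 1.9078941738977833 or -1.2336984796920099
t 0.15 p [0.18489095 0.59645204 0.23055623] y [ 0.29629101  0.95509633 -0.0016229 ] z [ 9.55097404e-01 -2.96291848e-01 -2.98982782e-04] x [-7.66408101e-04 -1.46143749e-03 -9.99998638e-01] q [ 1.091  0.528  1.434  0.     1.181 -0.178]
tool shift [-1.98381742e-04 -2.10517369e-01  3.21939210e-01]
```

drive_tool(commands=[[[0,-0.01,0.015],0],[[0,-0.02,0.03],0],[[0,-0.02,0.03],0],[[0,-0.02,0.03],0],[[0,-0.02,0.03],0],[[0,-0.02,0.03],0],[[0,-0.02,0.03],0],[[0,-0.02,0.03],0]], grip=1.0)

```text
time: 0.82
tool_pos: [0.3562, 0.3855, 0.2312]
tcp_rot: [0.236, 1.558, -0.236]
ft_force: [1.1, 0.0, -0.6]
opening: 0.0856
```

drive_tool(commands=[[[0,-0.02,0.03],0],[[0,-0.02,0.03],0],[[0,-0.02,0.02],0.06],[[0,0,0],0.12],[[0,0,0],0.12],[[0,0,0],0.12],[[0,0,0],0.12],[[0,0,0],0.12]])

```text
time: 1.48
tool_pos: [0.4141, 0.3057, 0.2311]
tcp_rot: [0.754, 1.436, -0.755]
ft_force: [-0.1, -0.1, 0.2]
opening: 0.0855
```

drive_tool(commands=[[[0,0,0],0.12],[[0,0,0],0.12],[[0,0,0],0.12],[[0,0,0],0.12],[[0,0,0],0.12],[[0,0,0],0.12],[[0,0,0],0.12],[[0,0,0],0.12]])

```text
time: 2.15
tool_pos: [0.414, 0.3059, 0.2311]
tcp_rot: [1.466, 1.019, -1.467]
ft_force: [-1.0, 0.6, -0.9]
opening: 0.0854
```

```bash
python3 - <<'E'
from h import *
plan([.42,-.08,.231],[.804,-.596])
E
```

```text
t 2.15 p [0.41398891 0.30590406 0.23107777] y [ 9.37339199e-01 -3.48417893e-01 -4.45668996e-04] z [-3.48417699e-01 -9.37339265e-01  4.58191877e-04] x [-5.77385297e-04 -2.74202240e-04 -9.99999796e-01] q [ 0.419  0.38   1.706 -0.     1.056  0.775]
tool shift [1.80113338e-04 1.40090347e-01 3.59628624e-01]
turn 0.2820230911888198 or -2.8595695624009734
```

drive_tool(commands=[[[0,0.007,0.018],0],[[0,0.014,0.036],0],[[0,0.014,0.036],0],[[0,0.014,0.036],0],[[0,0.014,0.036],0],[[0,0.014,0.036],0],[[0,0.014,0.036],0],[[0,0.014,0.036],0]])

```text
time: 2.82
tool_pos: [0.4198, 0.0147, 0.2313]
tcp_rot: [1.462, 1.023, -1.462]
ft_force: [1.0, 0.3, -0.1]
opening: 0.0852
```

drive_tool(commands=[[[0,0.014,0.036],0],[[0,0.014,0.036],0],[[0,0.007,0.018],0.04],[[0,0,0],0.12],[[0,0,0],0.12],[[0,0,0],0]])

```text
time: 3.32
tool_pos: [0.4221, -0.0808, 0.2311]
tcp_rot: [1.659, 0.84, -1.659]
ft_force: [-0.5, -0.2, 0.1]
opening: 0.0852
```

```bash
python3 - <<'E'
from h import *
plan([.431,-.175,.13],[.804,-.596])
im,c=save('wrist','w1.png');cv2.imwrite('pics/w1b.png',cv2.resize(im[:,:,::-1],(800,600),interpolation=cv2.INTER_CUBIC))
E
```

```text
t 3.3167 p [ 0.42206147 -0.08081184  0.23114395] y [ 8.05879112e-01 -5.92079863e-01 -5.40277529e-04] z [-5.92079919e-01 -8.05879250e-01  6.75954801e-05] x [-4.75420372e-04  2.65413690e-04 -9.99999852e-01] q [-0.45   0.266  1.899  0.     0.978  0.183]
tool shift [0.10111469 0.06302494 0.07060512]
turn 0.004268310115861902 or -3.137324343473931
```

View pics/w1b.png

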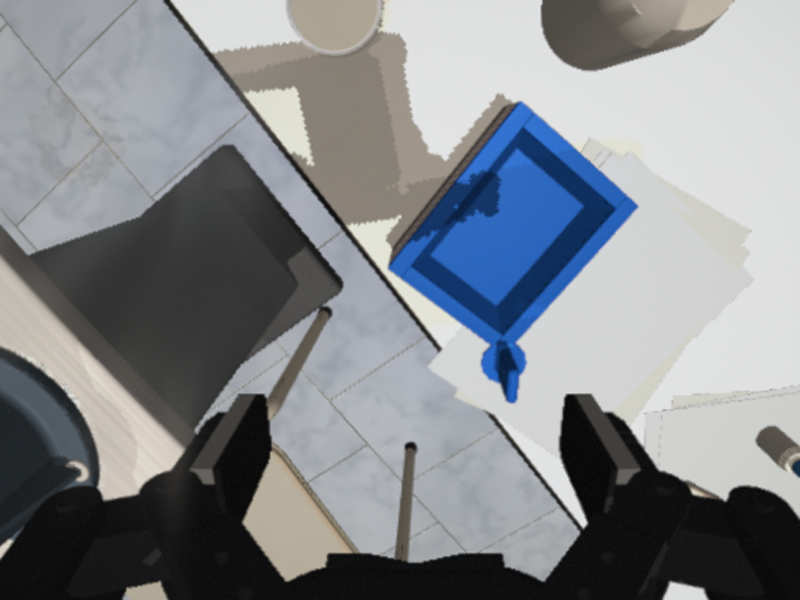

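```bash
python3 - <<'E'
from h import *
c=viewer.calibration('wrist');k=.64
W=[]
for u,v in [(519,103),(637,207),(390,268),(502,361)]:
    w=onz(c,u*k,v*k,0.057);W.append(w[:2]);print(w)
M=np.array([[65,50],[65,-50],[-65,50],[-69,-53]])/1e3
W=np.array(W);mm=M.mean(0);wm=W.mean(0)
H=(M-mm).T@(W-wm);th=np.arctan2(H[0,1]-H[1,0],H[0,0]+H[1,1]);R=np.array([[np.cos(th),-np.sin(th)],[np.sin(th),np.cos(th)]])
t=wm-R@mm;print('th',th,'c',t,'res',W-(M@R.T+t))
t3=R@M[3]+t;print('tab',t3,R@[.610,-.793])
for z in (.057,.093):print(proj(c,[*t3,z])/k)
plan([*t3,.13],R@[.610,-.793])
im=cv2.imread('pics/w1.png');cv2.imwrite('pics/w1c.png',cv2.resize(im[200:275,270:370],(800,600),interpolation=cv2.INTER_CUBIC))
E
```

```text
[ 0.52800458 -0.03855879  0.057     ]
[ 0.55550368 -0.13322234  0.057     ]
[ 0.4069232  -0.07444822  0.057     ]
[ 0.42934608 -0.17156127  0.057     ]
th 0.27798047793159064 c [ 0.48070018 -0.10345203] res [[-0.00147965 -0.00102426]
 [-0.00142197  0.00047335]
 [ 0.00244847 -0.00123984]
 [ 0.00045314  0.00179075]]
tab [ 0.42889294 -0.17335203] [ 0.80419354 -0.59516532]
[502.85847063 363.28022062]
[512.27223561 388.70279204]
t 3.3667 p [ 0.42208219 -0.0804411   0.23117645] y [ 8.08999199e-01 -5.87809586e-01 -4.32604967e-04] z [-5.87809612e-01 -8.08999292e-01  7.68238632e-05] x [-3.95134915e-04  1.92138914e-04 -9.99999903e-01] q [-0.45   0.266  1.899  0.     0.978  0.179]
tool shift [0.1011559  0.06016759 0.07115368]
turn 0.008771579613426835 or -3.132821073976366
```

View pics/w1c.png

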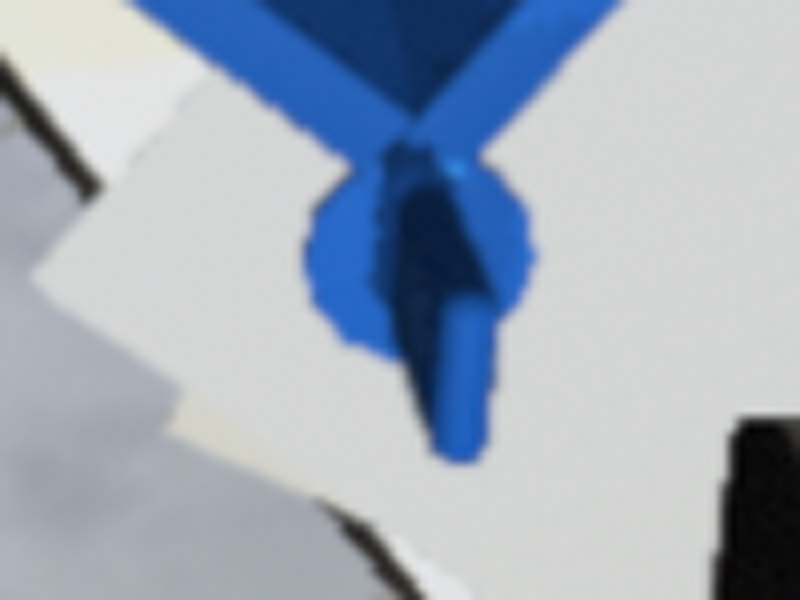

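drive_tool(commands=[[[0.01,0.02,0.0237],0.009],[[0.02,0.02,0.0237],0],[[0.02,0.0205,0.0236],0],[[0.03,0,0],0],[[0.02,0,0],0],[[0.01,0,0],0],[[0,0,0],0]])

```text
time: 3.95
tool_pos: [0.4274, -0.1721, 0.1191]
tcp_rot: [1.659, 0.843, -1.664]
ft_force: [-0.7, 1.2, -0.4]
opening: 0.0852
```

```bash
python3 - <<'E'
from h import *
plan([.430,-.173,.062],[.804,-.595])
im,c=save('wrist','w2.png');cv2.imwrite('pics/w2b.png',cv2.resize(im[:,:,::-1],(800,600),interpolation=cv2.INTER_CUBIC))
o,p,R=pose()
for z in (.06,.081,.093): print(z,proj(c,[.430,-.173,z])/.64,proj(c,[p[0],p[1],z])/.64)
E
```

```text
t 3.95 p [ 0.42736168 -0.17210417  0.11910419] y [ 0.8044644  -0.59397381 -0.00566905] z [-5.93983059e-01 -8.04477546e-01  6.38707321e-05] x [-0.00459856  0.00331594 -0.99998393] q [-0.626  0.504  1.938 -0.     0.705  0.01 ]
tool shift [ 0.05708817  0.00297826 -0.00085009]
turn 0.0011015350204451701 or -3.140491118569348
0.06 [421.68126716 327.64789117] [417.40521497 329.10430715]
0.081 [422.09465261 347.9248836 ] [417.38702786 349.50422569]
0.093 [422.36952309 361.4527314 ] [417.37447762 363.11101373]
```

View pics/w2b.png

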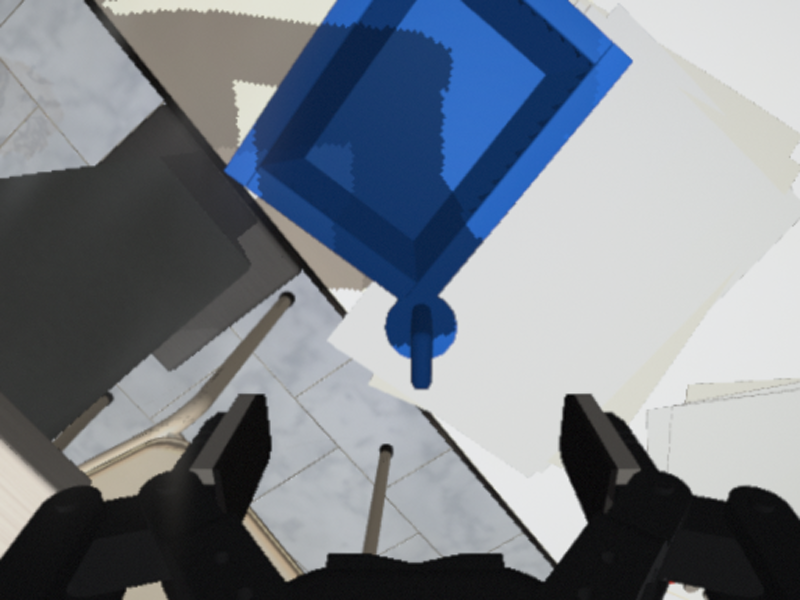

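drive_tool(commands=[[[0.015,0.003,-0.001],0],[[0.015,0,0],0],[[0.012,0,0],0],[[0.01,0,0],0],[[0.006,0,0],0],[[0,0,0],0]])

```text
time: 4.5
tool_pos: [0.432, -0.174, 0.0633]
tcp_rot: [1.661, 0.837, -1.661]
ft_force: [0.4, 0.1, 0.4]
opening: 0.0849
```

```bash
python3 - <<'E'
from h import *
plan([.430,-.173,.062],[.804,-.595])
E
```

```text
t 4.5 p [ 0.43202862 -0.17398568  0.06326139] y [ 8.03761216e-01 -5.94952014e-01 -9.19196422e-05] z [-5.94952015e-01 -8.03761220e-01  2.35611185e-05] x [-8.78991787e-05  3.57502631e-05 -9.99999995e-01] q [-0.623  0.62   1.963 -0.     0.558  0.014]
tool shift [ 0.0012616  -0.00221684  0.00041465]
turn -0.00010347112941392653 or 3.1414891824603792
```

drive_tool(commands=[[[0.001,-0.002,0],0],[[0,0,0],0],[[0,0,0],0],[[0,0,0],0],[[0,0,0],0],[[0,0,0],0],[[0,0,0],0],[[0,0,0],0]], grip=0.0, force=25)

```text
time: 5.17
tool_pos: [0.4303, -0.1731, 0.0626]
tcp_rot: [1.662, 0.836, -1.662]
ft_force: [0.2, -0.2, 3.5]
opening: 0.0079
```

drive_tool(commands=[[[0,0,0],0],[[0,0,0],0],[[0,0,0],0],[[0,0,0],0]])

```text
time: 5.5
tool_pos: [0.4302, -0.1731, 0.0626]
tcp_rot: [1.662, 0.836, -1.662]
ft_force: [-0.4, 0.3, 5.8]
opening: 0.0074
```

```bash
python3 - <<'E'
from h import *
plan([.430,-.173,.062],[.804,-.595])
im,c=save('wrist','w3.png');cv2.imwrite('pics/w3b.png',cv2.resize(im[:,:,::-1],(800,600),interpolation=cv2.INTER_CUBIC))
E
```

```text
t 5.5 p [ 0.43024391 -0.17310663  0.06257885] y [ 8.02798793e-01 -5.96249936e-01  3.34657452e-04] z [-5.96249988e-01 -8.02798821e-01  7.62921109e-05] x [ 2.23173442e-04 -2.60786716e-04 -9.99999941e-01] q [-0.624  0.62   1.969 -0.     0.552  0.015]
tool shift [ 5.78767937e-04 -2.59579050e-04  5.97882709e-05]
turn -0.0017193138223434896 or 3.1398733397674494
```

View pics/w3b.png

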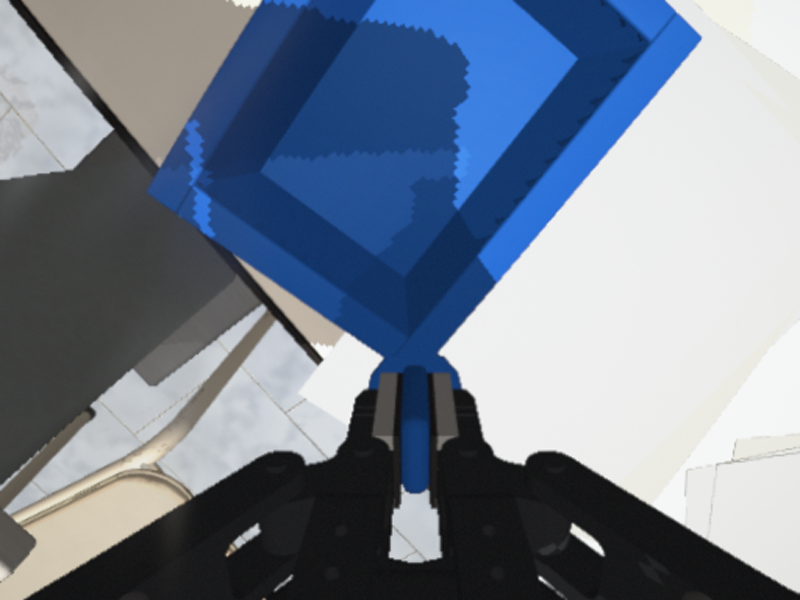

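drive_tool(commands=[[[-0.001,0,0],0],[[-0.001,0,-0.0002],0],[[-0.001,0,-0.0002],0],[[-0.001,0,-0.0002],0],[[-0.001,0,-0.0002],0],[[-0.001,0,-0.0002],0],[[-0.001,0,-0.0002],0],[[-0.001,0,-0.0002],0]])

```text
time: 6.22
tool_pos: [0.4317, -0.1721, 0.0706]
tcp_rot: [1.663, 0.834, -1.661]
ft_force: [1.1, -0.4, -0.9]
opening: 0.0075
```

```bash
cat > look.py <<'E'
from h import *
import sys
n=sys.argv[1]
o=arm.get_obs();print(o['time'],o['tool_pos'],o['ft_force'],o['ft_torque'],o['opening'])
im,c=save('wrist',n+'w.png');im2,c2=save('scene',n+'s.png')
a=cv2.resize(im[:,:,::-1],(400,300),interpolation=cv2.INTER_AREA);b=cv2.resize(im2[170:245,210:310,::-1],(400,300),interpolation=cv2.INTER_CUBIC)
cv2.imwrite('pics/'+n+'.png',np.hstack([a,b]))
E
python3 look.py l1
```

```text
6.2167 [ 0.43173897 -0.1720948   0.07062797] [ 1.06969355 -0.3789896  -0.8940441 ] [-0.04369478 -0.08195597 -0.10860138] 0.007547259475243126
```

View pics/l1.png

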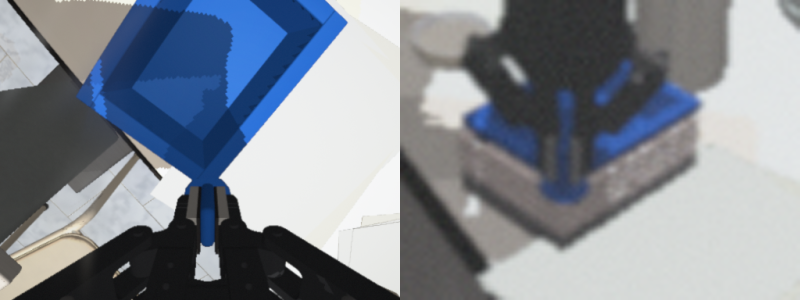

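```bash
cat > fit.py <<'E'
from h import *
from scipy.spatial.transform import Rotation as Ro
R0=Ro.from_euler('z',.278).as_matrix()
C0=np.array([.4815,-.1030,.0])+[0,0,.0]
P={'L':(-65,50,25),'R':(65,-50,25),'ear':(-69-12,-53-10,25),'tabtop':(-69,-53,61),'inL':(-46,31,0),'in0':(-46,-31,0)}
def tray(th,dz=0):
    ax=R0@np.array([.610,-.793,0]); # rotation axis; raise tab
    far=np.array([62,47,17])/1e3
    out={}
    for k,v in P.items():
        v=np.array(v)/1e3
        out[k]=C0+[0,0,.032+dz]+R0@far+Ro.from_rotvec(ax*th).as_matrix()@R0@(v-far)
    return out
E
python3 - <<'E'
from fit import *
c=viewer.calibration('wrist')
for th in (0,.048,.1):
    t=tray(th);print(th,{k:(np.round(proj(c,v)/.64),round(v[2],3)) for k,v in t.items()})
im=cv2.imread('pics/l1w.png');cv2.imwrite('pics/l1wb.png',cv2.resize(im,(800,600),interpolation=cv2.INTER_CUBIC))
E
```

```text
0 {'L': (array([152., 190.]), np.float64(0.057)), 'R': (array([686.,  42.]), np.float64(0.057)), 'ear': (array([413., 424.]), np.float64(0.057)), 'tabtop': (array([411., 446.]), np.float64(0.093)), 'inL': (array([260., 171.]), np.float64(0.032)), 'in0': (array([402., 275.]), np.float64(0.032))}
0.048 {'L': (array([160., 189.]), np.float64(0.052)), 'R': (array([681.,  45.]), np.float64(0.054)), 'ear': (array([413., 411.]), np.float64(0.048)), 'tabtop': (array([411., 435.]), np.float64(0.085)), 'inL': (array([263., 167.]), np.float64(0.027)), 'in0': (array([402., 268.]), np.float64(0.026))}
0.1 {'L': (array([167., 188.]), np.float64(0.047)), 'R': (array([676.,  47.]), np.float64(0.051)), 'ear': (array([413., 398.]), np.float64(0.039)), 'tabtop': (array([411., 424.]), np.float64(0.076)), 'inL': (array([266., 163.]), np.float64(0.023)), 'in0': (array([402., 260.]), np.float64(0.019))}
```

View pics/l1wb.png

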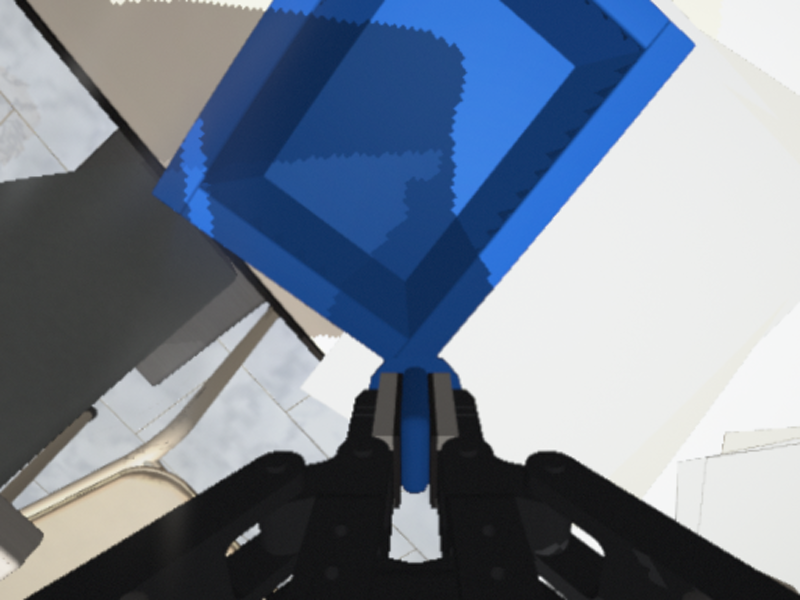

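```bash
sed -i 's/ax=R0@np.array(\[.610,-.793,0\])/ax=-R0@np.array([.610,-.793,0])/' fit.py
python3 - <<'E'
from fit import *
c=viewer.calibration('wrist')
for th in (0,.03,.048,.06):
    t=tray(th);print(th,{k:(np.round(proj(c,v)/.64),round(v[2],3)) for k,v in t.items()})
E
```

```text
0 {'L': (array([152., 190.]), np.float64(0.057)), 'R': (array([686.,  42.]), np.float64(0.057)), 'ear': (array([413., 424.]), np.float64(0.057)), 'tabtop': (array([411., 446.]), np.float64(0.093)), 'inL': (array([260., 171.]), np.float64(0.032)), 'in0': (array([402., 275.]), np.float64(0.032))}
0.03 {'L': (array([148., 191.]), np.float64(0.06)), 'R': (array([689.,  40.]), np.float64(0.059)), 'ear': (array([413., 431.]), np.float64(0.062)), 'tabtop': (array([410., 452.]), np.float64(0.098)), 'inL': (array([257., 173.]), np.float64(0.035)), 'in0': (array([402., 279.]), np.float64(0.036))}
0.048 {'L': (array([145., 191.]), np.float64(0.062)), 'R': (array([691.,  39.]), np.float64(0.06)), 'ear': (array([413., 436.]), np.float64(0.066)), 'tabtop': (array([410., 456.]), np.float64(0.101)), 'inL': (array([256., 174.]), np.float64(0.037)), 'in0': (array([401., 281.]), np.float64(0.038))}
0.06 {'L': (array([143., 191.]), np.float64(0.063)), 'R': (array([692.,  38.]), np.float64(0.06)), 'ear': (array([413., 439.]), np.float64(0.068)), 'tabtop': (array([410., 459.]), np.float64(0.103)), 'inL': (array([255., 175.]), np.float64(0.038)), 'in0': (array([401., 283.]), np.float64(0.04))}
```

```bash
python3 - <<'E'
from fit import *
c=viewer.calibration('wrist')
c0=dict(c);o,p,R=pose()
c0['eye']=np.array(c['eye'])+np.array([.43024,-.17311,.06258])-p
a=tray(0)
for th in (0,.02,.048):
    t=tray(th);print(th,{k:np.round(proj(c,t[k])/.64-proj(c0,a[k])/.64,1) for k in t})
A=cv2.imread('pics/w3.png');B=cv2.imread('pics/l1w.png')
cv2.imwrite('pics/cmp.png',np.hstack([cv2.resize(x[215:325,225:305],(400,550),interpolation=cv2.INTER_CUBIC) for x in (A,B)]))
E
```

```text
0 {'L': array([12.2,  2.3]), 'R': array([-17.7,  10.7]), 'ear': array([-1.8, -9.1]), 'tabtop': array([ -2.2, -13.1]), 'inL': array([5.6, 3.1]), 'in0': array([-1.2, -1.9])}
0.02 {'L': array([9. , 2.5]), 'R': array([-15.6,   9.4]), 'ear': array([-1.8, -3.9]), 'tabtop': array([-2.3, -8.9]), 'inL': array([4.1, 4.5]), 'in0': array([-1.4,  1. ])}
0.048 {'L': array([4.4, 2.6]), 'R': array([-12.8,   7.6]), 'ear': array([-1.8,  3.4]), 'tabtop': array([-2.4, -3. ]), 'inL': array([1.9, 6.3]), 'in0': array([-1.6,  4.8])}
```

View pics/cmp.png

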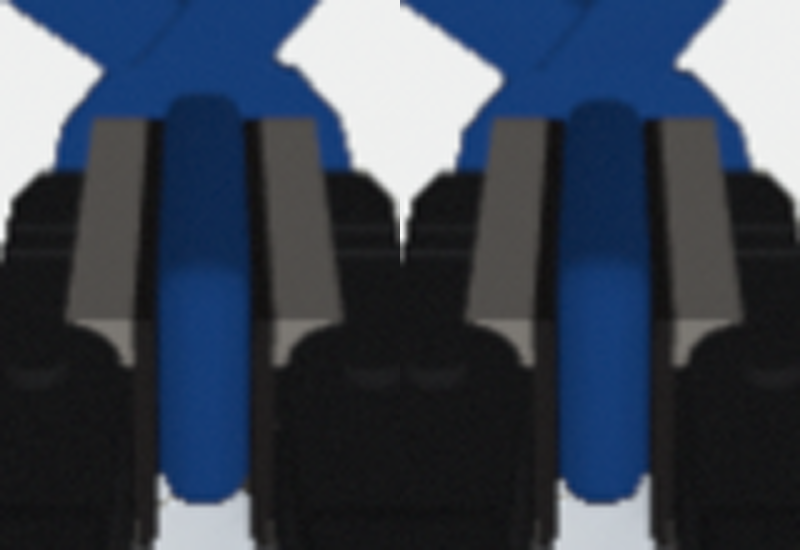

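drive_tool(commands=[[[-0.001,0,-0.0002],0],[[-0.001,0,-0.0002],0],[[-0.001,0,-0.0002],0],[[-0.001,0,-0.0002],0],[[-0.001,0,-0.0003],0],[[-0.001,0,-0.0003],0],[[-0.001,0,-0.0003],0],[[-0.001,0,-0.0003],0]])

```text
time: 6.98
tool_pos: [0.4321, -0.1702, 0.0784]
tcp_rot: [1.662, 0.836, -1.662]
ft_force: [0.4, 0.5, -0.2]
opening: 0.008
```

```bash
python3 look.py l2; python3 - <<'E'
from fit import *
c=viewer.calibration('wrist')
c0=dict(c);o,p,R=pose()
c0['eye']=np.array(c['eye'])+np.array([.43024,-.17311,.06258])-p
a=tray(0)
for th,dz in ((0,0),(.05,0),(.08,0),(.1,0),(.08,.004),(.06,.008)):
    t=tray(th,dz);print(th,dz,{k:np.round(proj(c,t[k])/.64-proj(c0,a[k])/.64,1) for k in t})
im=cv2.imread('pics/l2w.png');cv2.imwrite('pics/l2wb.png',cv2.resize(im,(800,600),interpolation=cv2.INTER_CUBIC))
E
```

```text
6.9833 [ 0.43213673 -0.17024542  0.07841206] [ 0.40365137  0.45878924 -0.19221223] [-0.08394418  0.04842038  0.01373353] 0.008043366263524226
0 0 {'L': array([26.2,  5.2]), 'R': array([-29. ,  20.9]), 'ear': array([ -0. , -16.2]), 'tabtop': array([  0.2, -23.2]), 'inL': array([13.8,  6.5]), 'in0': array([ 0.9, -2.7])}
0.05 0 {'L': array([18.8,  5.5]), 'R': array([-24.3,  18. ]), 'ear': array([-0., -4.]), 'tabtop': array([  0.1, -13.8]), 'inL': array([10.3,  9.8]), 'in0': array([0.6, 4. ])}
0.08 0 {'L': array([14.2,  5.3]), 'R': array([-21.4,  16. ]), 'ear': array([-0. ,  3.2]), 'tabtop': array([ 0. , -8.4]), 'inL': array([ 8.1, 11.5]), 'in0': array([0.4, 7.8])}
0.1 0 {'L': array([11.,  5.]), 'R': array([-19.4,  14.5]), 'ear': array([0. , 8.1]), 'tabtop': array([-0. , -4.8]), 'inL': array([ 6.6, 12.5]), 'in0': array([ 0.2, 10.2])}
0.08 0.004 {'L': array([7.9, 6.9]), 'R': array([-14.6,  14.1]), 'ear': array([ 0. , 10.1]), 'tabtop': array([-0. ,  0.9]), 'inL': array([ 4.8, 12.6]), 'in0': array([ 0.2, 11. ])}
0.06 0.008 {'L': array([4.7, 8.8]), 'R': array([-9.6, 13.5]), 'ear': array([ 0. , 11.8]), 'tabtop': array([-0. ,  6.3]), 'inL': array([ 3. , 12.6]), 'in0': array([ 0.1, 11.7])}
```

View pics/l2wb.png

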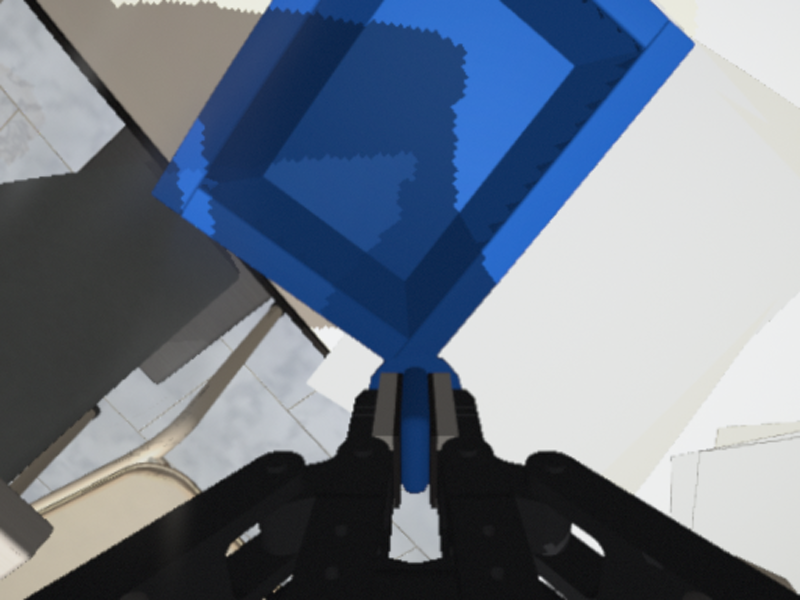

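View pics/l2.png

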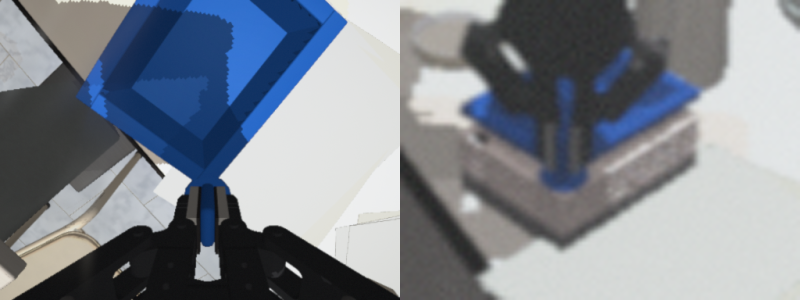

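drive_tool(commands=[[[-0.001,0,0],0],[[-0.001,0,0],0],[[-0.001,0,0],0],[[-0.001,0,0],0]], force=20)

```text
time: 7.42
tool_pos: [0.4322, -0.1703, 0.0824]
tcp_rot: [1.662, 0.836, -1.662]
ft_force: [0.2, 0.2, -0.5]
opening: 0.0073
```

drive_tool(commands=[[[0,0,0],0],[[0,0,0],0]], grip=0.06)

```text
time: 7.58
tool_pos: [0.4323, -0.1704, 0.0824]
tcp_rot: [1.662, 0.836, -1.662]
ft_force: [-0.0, -0.2, -0.4]
opening: 0.0077
```

drive_tool(commands=[[[0,0,0],0],[[0,0,0],0]], grip=0.08)

```text
time: 7.75
tool_pos: [0.4322, -0.1703, 0.0823]
tcp_rot: [1.662, 0.836, -1.662]
ft_force: [-0.0, 0.9, -0.9]
opening: 0.0076
```

```bash
cat > cmp.py <<'E'
import sys
from h import *
n=sys.argv[1];o=arm.get_obs();print(o['time'],o['tool_pos'],o['ft_force'],o['opening'])
im,c=save('wrist',n+'w.png')
cv2.imwrite('pics/'+n+'.png',cv2.resize(im[:,:,::-1],(640,480),interpolation=cv2.INTER_CUBIC))
# track tray features from reference l2w
a=cv2.cvtColor(cv2.imread('pics/l2w.png'),cv2.COLOR_BGR2GRAY);b=cv2.cvtColor(im[:,:,::-1].copy(),cv2.COLOR_BGR2GRAY)
pts=np.float32([[154*.64,194*.64],[694*.64,45*.64],[406*.64,278*.64],[575*.64,66*.64],[264*.64,176*.64]]).reshape(-1,1,2)
q,s,e=cv2.calcOpticalFlowPyrLK(a,b,pts,None,winSize=(21,21));print('shift L,R,in0,inR,inL',np.round((q-pts)[:,0]/.64,1).tolist(),s.ravel())
E
python3 cmp.py g1
```

```text
7.75 [ 0.43219648 -0.17029567  0.08227225] [-0.04459048  0.86996409 -0.86418716] 0.007588348079559574
shift L,R,in0,inR,inL [[0.30000001192092896, -0.5], [-0.10000000149011612, 0.20000000298023224], [-0.0, -0.4000000059604645], [-0.10000000149011612, 0.0], [0.20000000298023224, -0.0]] [1 1 1 1 1]
```

View pics/g1.png

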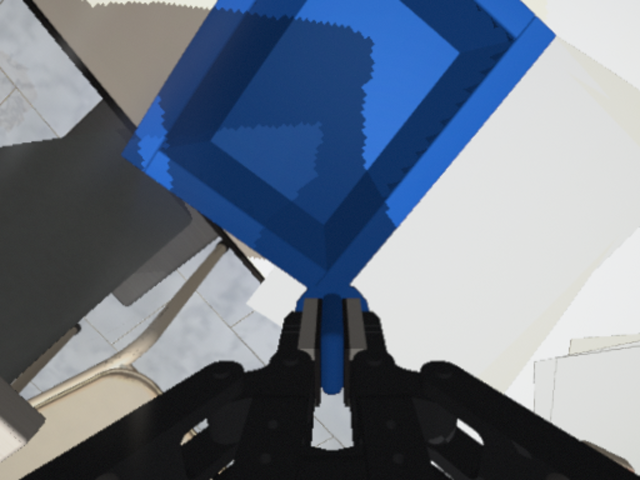

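drive_tool(commands=[[[0,0,0],0],[[0,0,0],0]], grip=0.087)

```text
time: 7.97
tool_pos: [0.4322, -0.1703, 0.0823]
tcp_rot: [1.662, 0.836, -1.662]
ft_force: [0.4, -0.2, -1.1]
opening: 0.0075
```

```bash
python3 cmp.py g2
```

```text
7.9667 [ 0.43220925 -0.170312    0.08226669] [ 0.41173519 -0.20188323 -1.10514043] 0.007530431787808457
shift L,R,in0,inR,inL [[0.30000001192092896, -0.4000000059604645], [-0.10000000149011612, 0.20000000298023224], [0.10000000149011612, -0.30000001192092896], [-0.10000000149011612, 0.0], [0.20000000298023224, -0.10000000149011612]] [1 1 1 1 1]
```

drive_tool(commands=[[[0,0,0],0],[[0,0,0],0]], grip=0.091)

```text
time: 8.18
tool_pos: [0.4322, -0.1703, 0.0823]
tcp_rot: [1.662, 0.836, -1.662]
ft_force: [-0.4, 0.7, -0.4]
opening: 0.008
```

```bash
python3 cmp.py g3
```

```text
8.1833 [ 0.43221132 -0.17031303  0.08230617] [-0.40251608  0.66377275 -0.39704   ] 0.00797796290709644
shift L,R,in0,inR,inL [[0.30000001192092896, -0.4000000059604645], [0.10000000149011612, 0.20000000298023224], [0.0, -0.30000001192092896], [-0.0, 0.0], [0.20000000298023224, -0.10000000149011612]] [1 1 1 1 1]
```

drive_tool(commands=[[[0,0,0],0],[[0,0,0],0]], grip=0.093)

```text
time: 8.4
tool_pos: [0.4322, -0.1703, 0.0823]
tcp_rot: [1.662, 0.836, -1.662]
ft_force: [-0.7, 0.6, 0.2]
opening: 0.0082
```

```bash
python3 cmp.py g4
```

```text
8.4 [ 0.4322118  -0.17028464  0.0823109 ] [-0.70863062  0.6105823   0.18182482] 0.008238566958820954
shift L,R,in0,inR,inL [[7.5, 4.5], [-12.0, 10.699999809265137], [0.10000000149011612, 6.900000095367432], [-6.400000095367432, 12.699999809265137], [4.0, 7.900000095367432]] [1 1 1 1 1]
```

drive_tool(commands=[[[0,0,0],0],[[0,0,0],0]])

```text
time: 8.62
tool_pos: [0.4323, -0.1703, 0.0823]
tcp_rot: [1.662, 0.836, -1.662]
ft_force: [-0.4, -0.8, -0.5]
opening: 0.0082
```

```bash
python3 cmp.py g5; python3 look.py l3;python3 - <<'E'
from fit import *
c=viewer.calibration('wrist')
c0=dict(c);o,p,R=pose()
c0['eye']=np.array(c['eye'])+np.array([.43024,-.17311,.06258])-p
a=tray(0)
for th,dz in ((0.03,.012),(.05,.010),(.06,.01),(.1,0),(.12,0),(.1,.003)):
    t=tray(th,dz);print(th,dz,{k:np.round(proj(c,t[k])/.64-proj(c0,a[k])/.64,1) for k in t})
E
```

```text
8.6167 [ 0.43227664 -0.17034607  0.08233587] [-0.43310589 -0.76700331 -0.45253353] 0.008160875983111774
shift L,R,in0,inR,inL [[7.599999904632568, 4.599999904632568], [-12.0, 10.699999809265137], [0.0, 6.900000095367432], [-6.400000095367432, 12.699999809265137], [4.0, 7.900000095367432]] [1 1 1 1 1]
8.6667 [ 0.43225252 -0.17031053  0.08232561] [ 0.46400209 -0.30785186 -0.11170802] [-0.01742658  0.01627062  0.05703054] 0.007812905396179702
0.03 0.012 {'L': array([9.7, 8.7]), 'R': array([-12.1,  15.3]), 'ear': array([0.3, 4. ]), 'tabtop': array([ 0.4, -0. ]), 'inL': array([ 5.5, 10.5]), 'in0': array([0.5, 7.5])}
0.05 0.01 {'L': array([9.6, 7.9]), 'R': array([-13.6,  15. ]), 'ear': array([0.3, 5.9]), 'tabtop': array([ 0.4, -0.3]), 'inL': array([ 5.6, 11.3]), 'in0': array([0.5, 8.7])}
0.06 0.01 {'L': array([8. , 7.8]), 'R': array([-12.6,  14.3]), 'ear': array([0.3, 8.5]), 'tabtop': array([0.3, 1.7]), 'inL': array([ 4.8, 11.9]), 'in0': array([ 0.4, 10. ])}
0.1 0 {'L': array([17.2,  3.3]), 'R': array([-25.4,  16.2]), 'ear': array([0.3, 1.4]), 'tabtop': array([  0.3, -13.7]), 'inL': array([ 9.9, 11.3]), 'in0': array([0.7, 7. ])}
0.12 0 {'L': array([14.1,  2.8]), 'R': array([-23.5,  14.7]), 'ear': array([0.3, 6.1]), 'tabtop': array([  0.3, -10.6]), 'inL': array([ 8.4, 12.2]), 'in0': array([0.6, 9.2])}
0.1 0.003 {'L': array([12.6,  4.4]), 'R': array([-20.5,  14.8]), 'ear': array([0.3, 6.5]), 'tabtop': array([ 0.3, -7. ]), 'inL': array([ 7.5, 12.1]), 'in0': array([0.5, 9.4])}
```

View pics/l3.png

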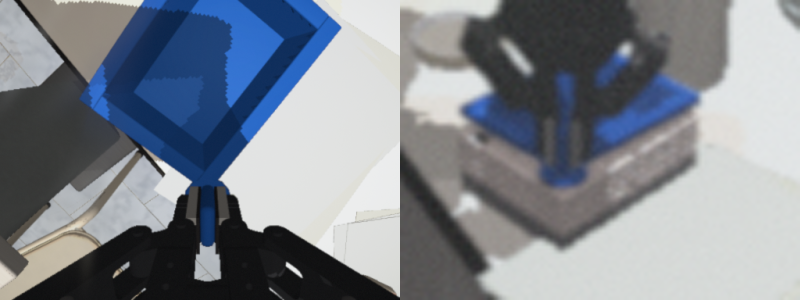

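View pics/g5.png

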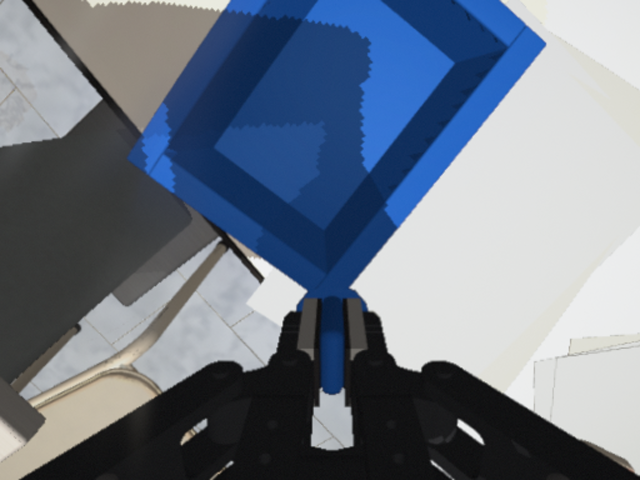

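drive_tool(commands=[[[0.001,0,0],0],[[0.001,0,0],0],[[0.0005,0,0],0],[[0,0,0],0],[[0,0,0],0]])

```text
time: 9.18
tool_pos: [0.4322, -0.1703, 0.0797]
tcp_rot: [1.662, 0.836, -1.662]
ft_force: [-0.3, 0.8, 0.6]
opening: 0.0082
```

```bash
python3 cmp.py g6
```

```text
9.1833 [ 0.43220925 -0.17029985  0.0797477 ] [-0.27485185  0.79708572  0.55169405] 0.008235804796976656
shift L,R,in0,inR,inL [[5.699999809265137, 3.4000000953674316], [-8.899999618530273, 8.100000381469727], [0.10000000149011612, 5.099999904632568], [-4.599999904632568, 9.399999618530273], [2.9000000953674316, 5.699999809265137]] [1 1 1 1 1]
```

drive_tool(commands=[[[0.0015,0,0],0],[[0.0015,0,0],0],[[0.0015,0,0],0],[[0.0015,0,0],0],[[0.0015,0,0],0],[[0.0005,0,0],0],[[0,0,0],0]])

```text
time: 9.82
tool_pos: [0.4321, -0.1702, 0.0716]
tcp_rot: [1.662, 0.836, -1.663]
ft_force: [0.0, 0.3, 0.5]
opening: 0.0081
```

drive_tool(commands=[[[0,0,0],0],[[0,0,0],0],[[0,0,0],0],[[0,0,0],0]], grip=0.0, force=60)

```text
time: 10.15
tool_pos: [0.4322, -0.1703, 0.0718]
tcp_rot: [1.662, 0.836, -1.662]
ft_force: [-0.2, 0.8, -0.4]
opening: 0.0074
```

```bash
python3 cmp.py g7
```

```text
10.15 [ 0.43215788 -0.17027994  0.07183686] [-0.2230427   0.7820864  -0.35453936] 0.0073587305063332895
shift L,R,in0,inR,inL [[10.800000190734863, 52.400001525878906], [-4.599999904632568, 3.799999952316284], [0.4000000059604645, 4.300000190734863], [-1.2000000476837158, 4.099999904632568], [0.20000000298023224, 2.200000047683716]] [1 1 1 1 1]
```

drive_tool(commands=[[[-0.002,0,0],0],[[-0.003,0,0],0],[[-0.005,0,0],0],[[-0.007,0,0],0],[[-0.009,0,0],0],[[-0.009,0,0],0],[[-0.006,0,0],0],[[-0.003,0,0],0]])

```text
time: 10.87
tool_pos: [0.4328, -0.1707, 0.1173]
tcp_rot: [1.663, 0.834, -1.661]
ft_force: [-0.6, 0.3, -0.1]
opening: 0.0069
```

```bash
python3 cmp.py g8
```

```text
10.8667 [ 0.43277775 -0.17068624  0.11726551] [-0.55615668  0.34529977 -0.13475651] 0.006941122712888067
shift L,R,in0,inR,inL [[-4.599999904632568, 4.300000190734863], [-4.300000190734863, 4.0], [0.20000000298023224, 1.899999976158142], [-2.0999999046325684, 4.300000190734863], [1.7999999523162842, 2.299999952316284]] [1 1 1 1 1]
```

View pics/g8.png

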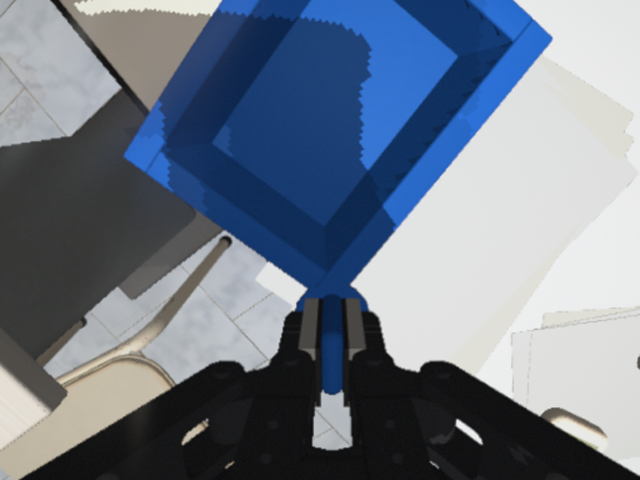

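drive_tool(commands=[[[-0.01,0,0],0],[[-0.018,-0.0055,0.004],0],[[-0.02,-0.0055,0.004],0],[[-0.017,-0.0055,0.004],0],[[-0.01,-0.006,0.0045],0],[[0,0,0],0]])

```text
time: 11.42
tool_pos: [0.4039, -0.1703, 0.1924]
tcp_rot: [1.663, 0.833, -1.661]
ft_force: [0.2, -0.3, 1.3]
opening: 0.0069
```

```bash
python3 - <<'E'
from h import *
plan([.411,.178,.175],[.804,-.595])
im,c=save('scene','s4.png');cv2.imwrite('pics/s4b.png',cv2.resize(im[100:280,140:380,::-1],(800,600),interpolation=cv2.INTER_CUBIC))
E
```

```text
t 11.4167 p [ 0.40394539 -0.17027759  0.19243289] y [ 0.80250268 -0.59664351  0.00244316] z [-5.96645730e-01 -8.02504717e-01  2.29666121e-04] x [ 0.00182362 -0.00164201 -0.99999699] q [-0.655  0.341  1.928 -0.     0.87  -0.015]
tool shift [ 0.01687382 -0.20217881 -0.28370752]
turn -0.002212380949566396 or 3.139380272640227
```

View pics/s4b.png

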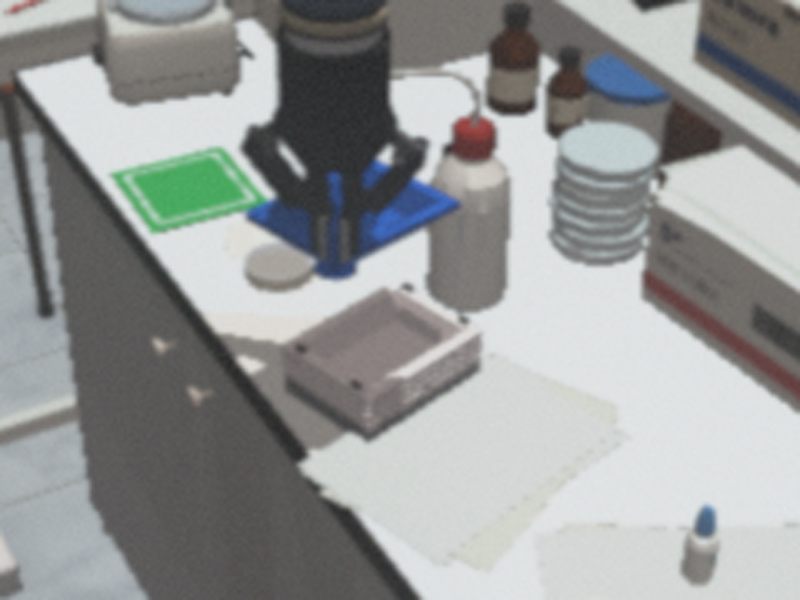

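drive_tool(commands=[[[0,-0.004,-0.0056],0],[[0,-0.01,-0.014],0],[[0,-0.015,-0.021],0],[[0,-0.015,-0.021],0],[[0,-0.015,-0.021],0],[[0,-0.015,-0.021],0],[[0,-0.015,-0.021],0],[[0,-0.015,-0.021],0]])

```text
time: 12.13
tool_pos: [0.407, 0.0106, 0.1897]
tcp_rot: [1.661, 0.838, -1.664]
ft_force: [0.2, -0.6, 0.4]
opening: 0.0072
```

drive_tool(commands=[[[0.002,-0.015,-0.021],0],[[0.003,-0.015,-0.021],0],[[0.003,-0.015,-0.021],0],[[0.003,-0.015,-0.021],0],[[0.003,-0.015,-0.021],0],[[0.002,-0.015,-0.021],0],[[0,-0.006,-0.008],0],[[0,-0.003,-0.004],0]])

```text
time: 12.8
tool_pos: [0.4097, 0.1803, 0.1738]
tcp_rot: [1.659, 0.839, -1.662]
ft_force: [-0.5, -0.1, -0.8]
opening: 0.0072
```

drive_tool(commands=[[[0,0,0],0],[[0,0,0],0],[[0,0,0],0],[[0,0,0],0]])

```text
time: 13.13
tool_pos: [0.4106, 0.1776, 0.1748]
tcp_rot: [1.663, 0.835, -1.664]
ft_force: [0.6, -0.2, -0.2]
opening: 0.0072
```

```bash
python3 - <<'E'
from h import *
plan([.411,.178,.175],[.804,-.595])
im,c=save('top','t5.png');cv2.imwrite('pics/t5b.png',cv2.resize(im[150:240,100:220,::-1],(800,600),interpolation=cv2.INTER_CUBIC))
im,c=save('scene','s5.png');cv2.imwrite('pics/s5b.png',cv2.resize(im[100:280,140:380,::-1],(800,600),interpolation=cv2.INTER_CUBIC))
E
python3 cmp.py g9
```

```text
t 13.1333 p [0.41061228 0.17761142 0.17482848] y [ 8.01689556e-01 -5.97740625e-01  2.36768879e-05] z [-5.97740609e-01 -8.01689524e-01  2.67121052e-04] x [-1.40687592e-04 -2.28300795e-04 -9.99999964e-01] q [ 0.158  0.384  1.924 -0.     0.833  0.799]
tool shift [-1.71666393e-04  7.85610981e-05 -5.43230888e-04]
turn -0.0035774015403923476 or 3.1380152520494007
13.2333 [0.41069772 0.17774931 0.17492402] [ 0.1976736  -0.51810588 -1.21201373] 0.007117280185546123
shift L,R,in0,inR,inL [[-94.5, 445.5], [-4.400000095367432, 3.799999952316284], [379.3999938964844, 418.6000061035156], [-1.600000023841858, 4.099999904632568], [111.19999694824219, 457.79998779296875]] [0 1 0 1 0]
```

View pics/t5b.png

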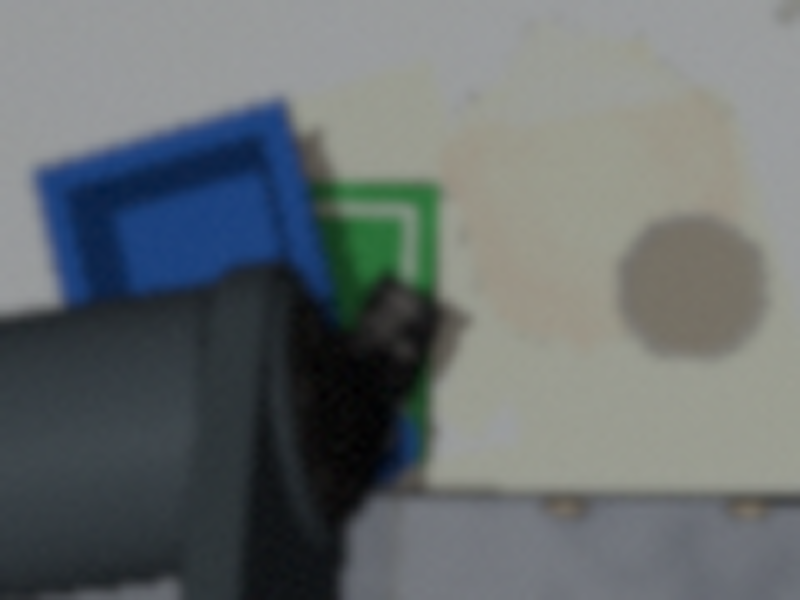

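View pics/s5b.png

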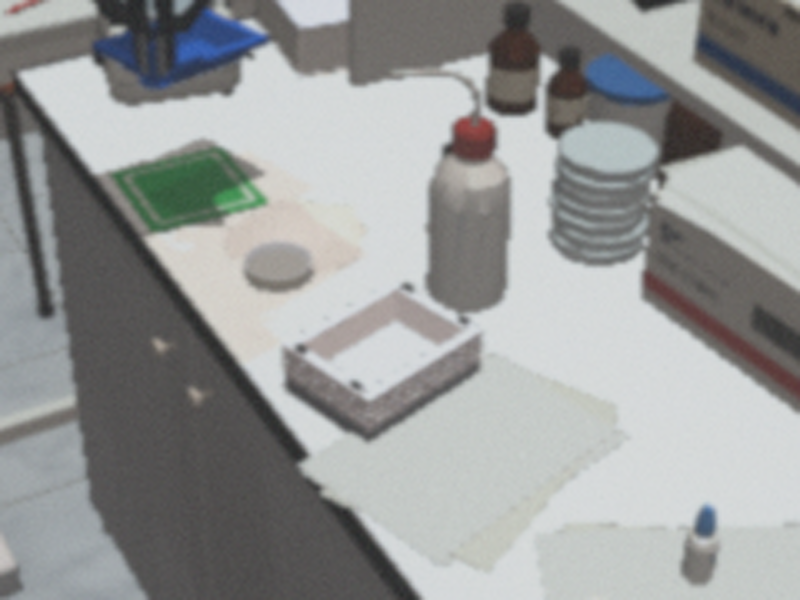

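```bash
python3 - <<'E'
from h import *
c=viewer.calibration('top');k=6.6667
R=lambda a:np.array([[np.cos(a),-np.sin(a)],[np.sin(a),np.cos(a)]])
A=onz(c,100+40.5/k-.5,150+170.5/k-.5,.158);B=onz(c,100+283.5/k-.5,150+98.5/k-.5,.163)
print(A,B,'c',(A[:2]+B[:2])/2-R(.278)@[.065,0])
d=(A-B)[:2];print('yaw',np.arctan2(-d[0],d[1]),np.hypot(*d))
o=arm.get_obs();print(o['qvel'],o['time'])
E
```

```text
[0.51211533 0.30677931 0.158     ] [0.53880129 0.21337788 0.163     ] c [0.46295391 0.24224045]
yaw 0.27829805851209555 0.09713891093675811
[ 4.84882676e-03  7.81868022e-04 -1.55896428e-03 -5.75375115e-04
  1.68367079e-03 -5.35778840e-05] 13.2833
```

drive_tool(commands=[[[0,0,0],0],[[0,0,0],0],[[0,0,0],0],[[0,0,0],0]])

```text
time: 13.62
tool_pos: [0.4105, 0.1785, 0.1748]
tcp_rot: [1.662, 0.836, -1.662]
ft_force: [0.6, -1.0, 0.1]
opening: 0.0068
```

```bash
python3 -c "
from h import *
print(workorder.finish_job())"
```

```text
the job is handed in; nothing more can be done
None
```

I peeled the blue tray off by its tab, carried it to the green mat and handed the job in at 13.6 s with the gripper still holding it. No verdict was reported.

- **Peel:** On the first lift the tray hardly turned in the grip and came about 10 mm clear of the stack, tilted only about 0.05 rad. I loosened the grip until the far corner settled back on the stack. The tab was then about 20 mm up at a tilt of about 0.1 rad, and it stayed there for more than 0.3 s. Lowering the tool 2.5 mm reduced the tilt, which confirmed the far corner was resting on the stack. I then reduced the tilt, gripped harder (60 N) and lifted the tray away.
- **Final position:** The top camera put the tray's centre about 6 mm from the mat's middle. From the tool pose, its middle is about 15 cm above the bench. The tilt is about 0.06 rad, estimated from the wrist pictures, and the arm was still.
- **Other items:** The last scene picture showed the white stack, petri dish and dropper bottle standing where they were. The timer was outside that crop, so I did not check it at the end, but the arm never went near it.
- **Disagreement:** Positions from the top, scene and wrist cameras differed by about 2–3 mm.

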